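# Switch on at a guarded toggle

### The arm

A 6-joint arm with a two-finger parallel gripper is mounted at the origin on a cart in front of the work surface, level with it; the furniture and walls round the work are solid. World frame = base frame: x ahead of the robot, y to its left, z up, the work surface at z = 0. Lengths are in mm, angles in degrees, forces in N, time in s.
With the tool pointing down it reaches from about 300 to 850 mm from the base axis. Payload 4.2 kg.
Tool frame: the origin (TCP) lies midway between the tips of the shut fingers; the grasp point (between the pads) lies 19 mm behind it (env.grip_point_offset is the distance from the TCP to the grasp point, in mm); z points along the fingers, x is the direction in which the jaws open and shut, and the axes are right-handed (so a half turn about z gives the same grasp; the last joint's range is limited). The gripper opens to 91 mm and grips with 3 to 60 N. Pads are 32 mm wide; open, the fingers measure 118 mm over their backs; the gripper's body (76 mm by 178 mm) begins 60 mm behind the grasp point.
Start: joints at [-69.041, 18.312, 89.639, -0, 72.044, -1.146], TCP at [216.377, -532.751, 213.976] pointing down, gripper open.
Joint ranges: [-177.97, 177.97], [-48.28, 115.42], [12.27, 149.76], [-77.06, 257.06], [2.81, 150.46], [-146.56, 146.56]. Speed limits (degrees/s): [147.25, 147.25, 180, 180, 180, 180].

### API

Orientations are given as [roll, pitch, yaw] about the fixed x, y, z axes, in that order (R = Rz(yaw) Ry(pitch) Rx(roll)).
In Python, from workcell import env gives the robot as it stands.
- The arm moves only by the shell command python3 -m pendant 'ROWS' [FORCE]. ROWS is JSON, a list of rows, each an object with "xyz": the shift along the tool's x, y, z in m, a list of three; "roll": the turn about the tool's z in degrees; "jaw": the closure, from 0 (fully open) to 1 (shut). A call has exactly 8 rows; each row is the pose to reach, as a shift and turn from the pose commanded when the call began, along the tool's axes at that moment; what a row does not reach only later rows make up. A row lasts 1/8 s, in which the tool goes at most 62.5 mm and 10.7 degrees, less where a joint would pass 70% of its speed; a pose out of reach is approached as far as the arm can. A call with a gripper value outside its range is refused whole. The fingers move at their own pace and stop on an object; FORCE is the grip in N (left out, the last holds). Time passes only in rows, so rows that repeat a pose let the fingers close, or fill a call up. It gives the time, the measured TCP pose, the force and the opening at its end, in the units of the state.
- env.state(): the state, without advancing time (a new reading comes with each control period).
- env.grab_frame(name): name is "scene" or "top"; returns (picture, depth): 480x640x3 uint8, blue, green, red; 480x640 float32, mm along the optical axis (not along the pixel's ray), 0 where there is no reading.
- env.camera_params(name): a dict with "camera_matrix" (3x3 intrinsics, pixels), "cam_to_world" (4x4, takes a point from camera to world coordinates). Camera axes: x right, y up, looking along -z (the intrinsics and any distortion apply to the point x, -y, -z); pixel columns grow to the right and rows downward; lengths in mm; the calibration is good to about 2 mm. A picture is of the moment at which its call begins. camera_params takes no time and is no camera call.
- env.job_done(): hands the job in, once; it reports no verdict.
The state is a dict: "time_s": time; "qpos": joint angles; "qvel": joint speeds; "effort": joint torques, N m; "ee_pos": TCP position; "ee_rot": TCP orientation; "force": force on the tool from outside, world axes, zero at the start; "torque": the same for the moment, N m; "gripper_width": finger opening in mm.
Only numpy, scipy, OpenCV 4.12 (cv2) and the standard library are available. Lean on these libraries where they do the work, as an engineer would, in place of code of your own. Each camera call takes 0.05 s, during which the arm holds its last target. There are 200 camera calls.

### The job

Switch on the bench circuit at the switch box with the wider of the two guards: with a finger push the hinged guard well up, and while it is up push the toggle beneath it fully over to the hinge side with the fingertip. Then draw the finger back out and let the guard drop shut over the toggle. Pick nothing up, and leave the narrow-guarded switch and the loose things around alone.

Things in the scene. Friction and masses are not known exactly. Their poses are not given: they have to be found in the camera images.
- wide_switch: The box to work on, under the wide guard: grey box 90x100x40 mm (x, y, z), fixed to the bench. Origin: centre of its underside; x points from its front to its hinge side, z up. Toggle pivot at x=+18, z=42 mm; guard hinge, along y, at x=+49, z=32 mm. Shut, the guard's top is at z=72, its side walls end at z=50, its front slants from (x=-22, z=72) down and back to (x=-3, z=53), 13 mm above the box top
- wide_guard (a joint): Sheet-metal guard, 76 mm wide (70 inside), over the toggle. Rad: 0 shut, grows as its front rises, stop at 1.25. A light spring and its weight (under 1 N at the front edge) always bring it back to 0 when nothing holds it up
- wide_lip (a point): Front upper edge of the wide guard, middle of its width; moves with the guard. Shut it is at x=-22, z=72 mm of the box; the overhanging front slants down and back from here at 45 degrees. The metal is smooth and slippery. A finger from in front, leaning back 20 to 45 degrees, its tip 5 mm above the box top, moved along +x against it swings the guard up and back over itself
- wide_toggle (a joint): Toggle under the wide guard, rad: 0 leans 0.4 rad to the front (off), 0.8 leans 0.4 rad to the hinge side (on, at its stop). It takes 1 to 2 N at the tip and stays where it is left. The guard clears it in both positions
- wide_tip (a point): Centre of the 9 mm ball at the end of the wide box's toggle lever, 18 mm from its pivot; the lever is a 6 mm rod
- narrow_switch: The other box, to be left alone, same build: grey box 90x64x40 mm (x, y, z), fixed to the bench. Origin: centre of its underside; x points from its front to its hinge side, z up. Toggle pivot at x=+18, z=42 mm; guard hinge, along y, at x=+49, z=32 mm. Its guard is 42 mm wide
- narrow_guard (a joint): Hinge of the narrow guard, rad, 0 shut; to be left shut
- narrow_tip (a point): Ball at the end of the narrow box's toggle lever; to be left as it is
- bung: Red rubber bung, 28 mm wide, 24 high, loose beside the wide box; origin under its centre
- weight: Brass weight, 38 mm wide, 38 high, loose beside the narrow box; origin under its centre
- dish: Petri dish, 57 mm wide, 12 high, loose behind; origin under its centre
- can: Aluminium sample can, 55 mm wide, 41 high, loose behind; origin under its centre
- driver: Screwdriver, 201 mm long, loose at the left; origin under its centre
- beaker_1: Large glass beaker, 71 mm wide, 90 high, loose behind; origin under its centre
- beaker_2: Small glass beaker, 56 mm wide, 70 high, loose behind; origin under its centre

How it is judged:
By the outcome, as a careful person would: the job done as asked, in the order asked, and still so for the second after the job is handed in, with the robot touching nothing.
It also fails if it takes over 48 s, if anything falls off the work surface, if the arm or the gripper's body presses on something with over 40 N, if the wrist force passes 120 N, or if a joint passes its speed limit or range.

## Working session

There is one attempt and no reset: what is moved stays moved. The work goes in short steps, Python scripts to look and compute and a shell command to move; the robot and the scene stay as the last step left them, time stands still between calls to the robot, and variables do not carry over. Pictures are saved under pics/ and viewed, about 8 in all and at most 12, crops included, and the job is handed in when it is done.

```bash
mkdir -p pics; python3 - <<'E'
from workcell import env
import cv2,numpy as np
for n in("scene","top"):
    p,d=env.grab_frame(n);cv2.imwrite(f"pics/{n}0.png",p);np.save(n+"0.npy",d)
    c=env.camera_params(n);print(n,{k:np.round(v,3).tolist() if not isinstance(v,str) else v for k,v in c.items()})
s=env.state();print(s)
E
```

```text
scene {'camera_matrix': [[477.886, 0.0, 321.202], [0.0, 477.886, 247.439], [0.0, 0.0, 1.0]], 'cam_to_world': [[-0.761, 0.269, -0.59, 113.536], [-0.648, -0.333, 0.685, 724.556], [-0.012, 0.904, 0.428, 475.313], [0.0, 0.0, 0.0, 1.0]]}
top {'camera_matrix': [[519.394, 0.0, 326.484], [0.0, 519.394, 243.306], [0.0, 0.0, 1.0]], 'cam_to_world': [[0.039, 0.974, -0.223, 371.339], [-0.999, 0.038, -0.006, 109.991], [0.002, 0.223, 0.975, 1331.201], [0.0, 0.0, 0.0, 1.0]]}
{'time_s': 0.1, 'qpos': array([-6.90402158e+01,  1.83456536e+01,  8.96985230e+01,  4.16124238e-04,
        7.20437514e+01, -1.14750689e+00]), 'qvel': array([-0.0949824 , -0.11772524, -0.23770546,  0.0230359 ,  0.01965307,
        0.06767366]), 'effort': array([ 8.09472313e-04, -4.13329911e+01, -2.32510972e+01,  7.29493797e-02,
        4.21546481e-02, -5.91048047e-05]), 'ee_pos': array([ 216.22516381, -532.31451653,  213.23370835]), 'ee_rot': array([-1.79997844e+02,  8.79024050e-02, -6.78928359e+01]), 'force': array([-0.47399827,  1.13315817,  0.15206779]), 'torque': array([ 0.00401743, -0.04862094,  0.0262975 ]), 'gripper_width': 91.3000215413857}
```

View pics/scene0.png

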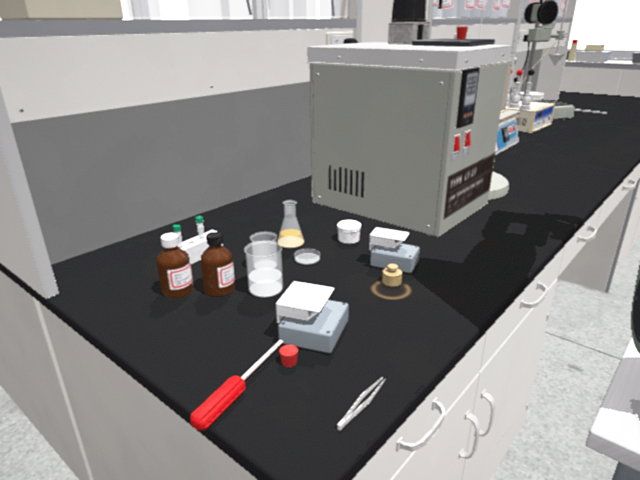

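View pics/top0.png

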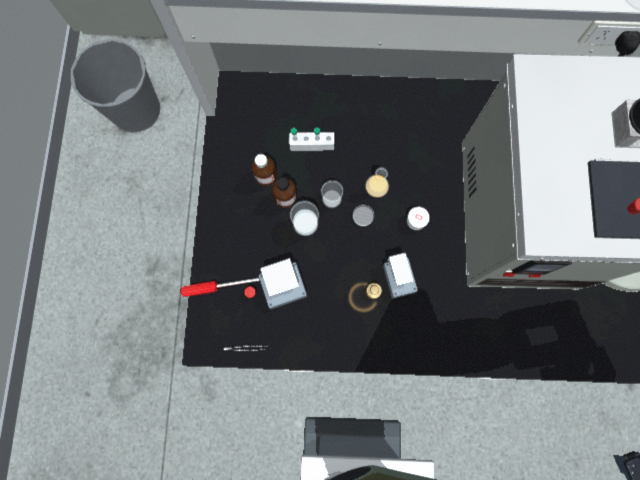

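Both views show the wide box at top (283,283) / scene (310,318), the narrow box at top (400,275), the red bung at top (250,292) and the screwdriver shaft just left of the wide box. Next I measure the wide box from depth.

```bash
cat > h.py <<'E'
from workcell import env
import cv2,numpy as np
def cloud(n,d):
    c=env.camera_params(n);K=np.array(c["camera_matrix"]);T=np.array(c["cam_to_world"])
    v,u=np.mgrid[:480,:640];P=np.stack([(u-K[0,2])/K[0,0]*d,-(v-K[1,2])/K[1,1]*d,-d],-1)
    P=P@T[:3,:3].T+T[:3,3];P[d==0]=np.nan;return P
E
python3 - <<'E'
from h import *
for n,roi in(("top",(255,315,250,312)),("scene",(270,355,278,355))):
    p=cv2.imread(f"pics/{n}0.png");P=cloud(n,np.load(n+"0.npy"))
    u0,u1,v0,v1=roi;R=P[v0:v1,u0:u1].reshape(-1,3);C=p[v0:v1,u0:u1].reshape(-1,3).astype(int)
    print(n,np.histogram(R[:,2],bins=np.arange(-10,95,5)))
    for lab,lo,hi in(("boxtop",33,47),("guard",64,80),("both",30,85)):
        Q=R[(R[:,2]>lo)&(R[:,2]<hi)&(C[:,2]-C[:,0]<60)]
        r=cv2.minAreaRect(Q[:,:2].astype(np.float32));print(lab,len(Q),np.median(Q[:,2]),r,cv2.boxPoints(r).round(0).tolist())
P=cloud("top",np.load("top0.npy"))
for nm,u,v in(("bung",250,292),("drv tip",258,281),("drv",200,289),("beaker",305,222),("narrow",400,266),("weight",374,290)):print(nm,P[v,u].round())
I=cv2.imread("pics/top0.png")[235:325,225:425];cv2.imwrite("pics/c1.png",cv2.resize(I,None,fx=4,fy=4,interpolation=3))
E
```

```text
top (array([ 196, 1249,  607,   25,   18,   17,   10,   11,   78,  424,  160,
          1,    0,    0,    8,  369,  499,   34,    0,    0]), array([-10,  -5,   0,   5,  10,  15,  20,  25,  30,  35,  40,  45,  50,
        55,  60,  65,  70,  75,  80,  85,  90]))
boxtop 643 38.43590183871402 ((555.9139404296875, 225.2809600830078), (90.08140563964844, 99.67779541015625), 21.492694854736328) [[496.0, 255.0], [532.0, 162.0], [616.0, 195.0], [580.0, 288.0]]
guard 906 70.49786855565571 ((569.52783203125, 230.89434814453125), (73.20962524414062, 75.6996841430664), 21.149904251098633) [[522.0, 253.0], [549.0, 182.0], [617.0, 209.0], [590.0, 279.0]]
both 1573 67.66514746809776 ((558.8156127929688, 226.51303100585938), (96.29627990722656, 99.677490234375), 21.606029510498047) [[496.0, 255.0], [532.0, 162.0], [622.0, 198.0], [585.0, 291.0]]
scene (array([   0, 1007, 1250,  140,  236,  236,  366,  217,  213,  768,  593,
         10,   73,   98,   95,  102, 1125,    0,    0,    0]), array([-10,  -5,   0,   5,  10,  15,  20,  25,  30,  35,  40,  45,  50,
        55,  60,  65,  70,  75,  80,  85,  90]))
boxtop 1444 39.79458330285476 ((599.6591796875, 229.58998107910156), (198.1400909423828, 121.38589477539062), 0.8974152207374573) [[500.0, 289.0], [502.0, 167.0], [700.0, 170.0], [698.0, 292.0]]
guard 1244 71.95885050398249 ((571.2921142578125, 233.43080139160156), (73.39110565185547, 78.8128433227539), 21.298246383666992) [[523.0, 257.0], [551.0, 183.0], [620.0, 210.0], [591.0, 283.0]]
both 3077 41.536317756428105 ((600.3710327148438, 228.652587890625), (122.28768157958984, 201.53517150878906), 89.68994903564453) [[499.0, 168.0], [701.0, 167.0], [701.0, 289.0], [500.0, 290.0]]
bung [537. 307.  20.]
drv tip [569. 292.  -4.]
drv [538. 433.  27.]
beaker [723. 176.  31.]
narrow [609. -65.  70.]
weight [552.  -6.  34.]
```

View pics/c1.png

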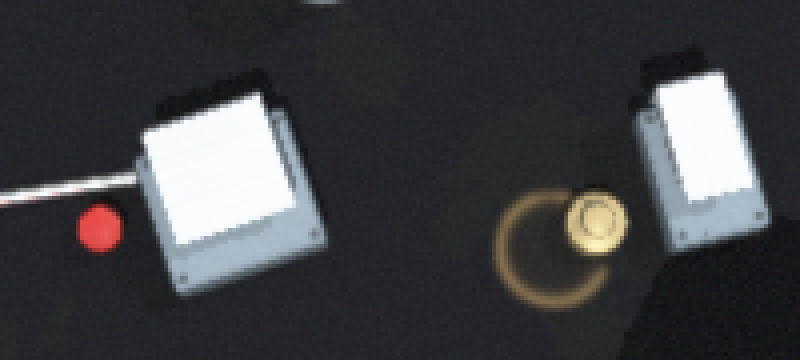

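```bash
python3 -m pendant '[{"xyz":[-0.04,-0.036,0],"roll":-8,"jaw":1},{"xyz":[-0.08,-0.072,0],"roll":-16,"jaw":1},{"xyz":[-0.12,-0.108,0],"roll":-24,"jaw":1},{"xyz":[-0.16,-0.144,0],"roll":-32,"jaw":1},{"xyz":[-0.2,-0.18,0],"roll":-40,"jaw":1},{"xyz":[-0.24,-0.216,0],"roll":-48,"jaw":1},{"xyz":[-0.28,-0.252,0],"roll":-56,"jaw":1},{"xyz":[-0.32,-0.288,0],"roll":-64,"jaw":1}]'
cat > go.py <<'E'
import sys
from h import *
from scipy.spatial.transform import Rotation as Ro
O=np.array([556.5,226.5,0]);Y=21.5;B=Ro.from_euler('z',Y,degrees=True)
s=env.state();R=Ro.from_euler('xyz',s["ee_rot"],degrees=True)
l=B.inv().apply(s["ee_pos"]-O);print("t",s["time_s"].__round__(2),"local",l.round(1),"rot",s["ee_rot"].round(1),"F",B.inv().apply(s["force"]).round(1),"w",round(s["gripper_width"],1))
if len(sys.argv)>3:
    g=np.array([float(a) for a in sys.argv[1:4]]);print("tool shift mm",R.inv().apply(B.apply(g-l)).round(1),"roll",round(s["ee_rot"][2]-Y,1))
E
python3 go.py -80 0 150
```

```text
time_s: 1.1
ee_pos: [362.9, -126.2, 213.9]
ee_rot: [180.0, -0.0, -3.7]
force: [0.3, -0.4, 0.2]
gripper_width: 14.2
t 1.1 local [-309.4 -257.2  213.9] rot [180.   -0.   -3.7] F [ 0.2 -0.5  0.2] w 14.2
tool shift mm [  98.3 -330.3   63.8] roll -25.2
```

```bash
python3 -m pendant '[{"xyz":[0.014,-0.047,0.0],"roll":-4,"jaw":1},{"xyz":[0.028,-0.094,0.01],"roll":-8,"jaw":1},{"xyz":[0.042,-0.141,0.02],"roll":-12,"jaw":1},{"xyz":[0.056,-0.188,0.03],"roll":-16,"jaw":1},{"xyz":[0.07,-0.235,0.04],"roll":-20,"jaw":1},{"xyz":[0.084,-0.282,0.05],"roll":-25,"jaw":1},{"xyz":[0.098,-0.328,0.06],"roll":-25,"jaw":1},{"xyz":[0.098,-0.328,0.064],"roll":-25,"jaw":1}]'
python3 go.py -80 0 55
python3 - <<'E'
from h import *
p,d=env.grab_frame("scene");np.save("s1.npy",d);cv2.imwrite("pics/s1.png",cv2.resize(p[130:380,180:440],None,fx=2.3,fy=2.3,interpolation=3))
E
```

```text
time_s: 2.1
ee_pos: [483.3, 195.1, 148.7]
ee_rot: [-180.0, 0.1, 21.3]
force: [-0.6, -0.2, -0.3]
gripper_width: 0.4
t 2.1 local [-79.6  -2.4 148.7] rot [-1.80e+02  1.00e-01  2.13e+01] F [-0.6  0.1 -0.3] w 0.4
tool shift mm [-0.3 -2.4 93.7] roll -0.2
```

View pics/s1.png

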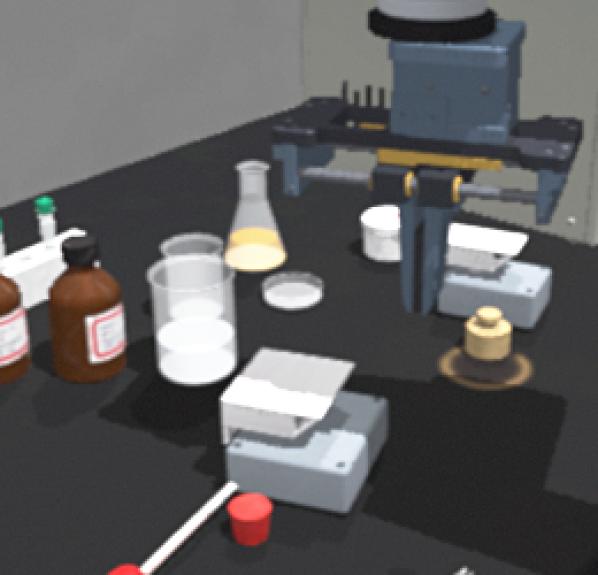

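The gripper is shut and stands in front of the wide box. The fingers are straight, and the box and bung are undisturbed. I lower the tip and start the sweep.

```bash
python3 -m pendant '[{"xyz":[0,-0.001,0.02],"roll":0,"jaw":1},{"xyz":[0,-0.002,0.045],"roll":0,"jaw":1},{"xyz":[0,-0.002,0.07],"roll":0,"jaw":1},{"xyz":[0,-0.002,0.09],"roll":0,"jaw":1},{"xyz":[0,-0.002,0.093],"roll":0,"jaw":1},{"xyz":[0.01,-0.002,0.093],"roll":0,"jaw":1},{"xyz":[0.02,-0.002,0.093],"roll":0,"jaw":1},{"xyz":[0.03,-0.002,0.093],"roll":0,"jaw":1}]'; python3 go.py -25 0 55
```

```text
time_s: 3.15
ee_pos: [511.6, 205.8, 57.7]
ee_rot: [180.0, -0.1, 21.1]
force: [-0.6, 0.4, -0.2]
gripper_width: 0.6
t 3.15 local [-49.3  -2.8  57.7] rot [ 1.80e+02 -1.00e-01  2.11e+01] F [-0.4  0.6 -0.2] w 0.6
tool shift mm [24.3 -2.9  2.8] roll -0.4
```

```bash
python3 -m pendant '[{"xyz":[0.005,-0.001,0.001],"roll":0,"jaw":1},{"xyz":[0.01,-0.002,0.002],"roll":0,"jaw":1},{"xyz":[0.015,-0.002,0.002],"roll":0,"jaw":1},{"xyz":[0.02,-0.002,0.002],"roll":0,"jaw":1},{"xyz":[0.025,-0.002,0.002],"roll":0,"jaw":1},{"xyz":[0.03,-0.002,0.002],"roll":0,"jaw":1},{"xyz":[0.035,-0.002,0.002],"roll":0,"jaw":1},{"xyz":[0.035,-0.002,0.002],"roll":0,"jaw":1}]'; python3 go.py 7 0 55
python3 - <<'E'
from h import *
p,d=env.grab_frame("scene");np.save("s2.npy",d);cv2.imwrite("pics/s2.png",cv2.resize(p[200:380,230:400],None,fx=3.3,fy=3.3,interpolation=3))
E
```

```text
time_s: 4.15
ee_pos: [527.4, 214.2, 53.6]
ee_rot: [180.0, 2.0, 21.1]
force: [-29.1, -11.0, 21.8]
gripper_width: 0.6
t 4.15 local [-31.6  -0.8  53.6] rot [180.    2.   21.1] F [-31.1   0.5  21.8] w 0.6
tool shift mm [38.5 -1.  -2.7] roll -0.4
```

View pics/s2.png

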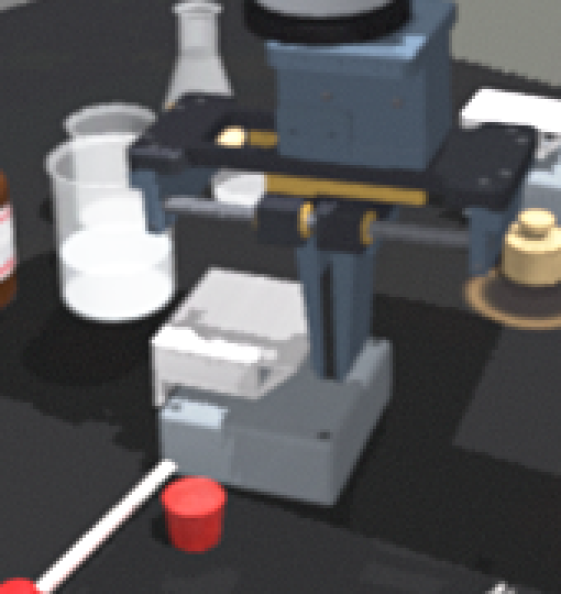

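The guard is jammed. The tool reads about 31 N back and 22 N up (ratio 0.7), so the lip sticks to the finger face instead of sliding up it. I'll back off, go lower, then follow the lip's arc (+x and +z) so the finger carries the lip up past the jamming angle before pushing level.

```bash
python3 -m pendant '[{"xyz":[-0.01,0,0],"roll":0,"jaw":1},{"xyz":[-0.02,0,0],"roll":0,"jaw":1},{"xyz":[-0.03,0,0],"roll":0,"jaw":1},{"xyz":[-0.03,0,0.003],"roll":0,"jaw":1},{"xyz":[-0.03,0,0.006],"roll":0,"jaw":1},{"xyz":[-0.03,0,0.009],"roll":0,"jaw":1},{"xyz":[-0.03,0,0.009],"roll":0,"jaw":1},{"xyz":[-0.03,0,0.009],"roll":0,"jaw":1}]'; python3 go.py -35 0 46
```

```text
time_s: 5.2
ee_pos: [514.2, 209.1, 45.9]
ee_rot: [180.0, -0.0, 21.1]
force: [0.3, -0.7, 0.2]
gripper_width: 0.6
t 5.2 local [-45.7  -0.7  45.9] rot [180.   -0.   21.1] F [ 0.  -0.7  0.2] w 0.6
tool shift mm [10.7 -0.8 -0.1] roll -0.4
```

```bash
python3 -m pendant '[{"xyz":[0.008,0,0],"roll":0,"jaw":1},{"xyz":[0.013,0,0],"roll":0,"jaw":1},{"xyz":[0.015,0,-0.002],"roll":0,"jaw":1},{"xyz":[0.017,0,-0.005],"roll":0,"jaw":1},{"xyz":[0.019,0,-0.008],"roll":0,"jaw":1},{"xyz":[0.022,0,-0.011],"roll":0,"jaw":1},{"xyz":[0.025,0,-0.014],"roll":0,"jaw":1},{"xyz":[0.025,0,-0.014],"roll":0,"jaw":1}]'; python3 go.py 0 0 57
python3 - <<'E'
from h import *
p,d=env.grab_frame("scene");np.save("s3.npy",d);cv2.imwrite("pics/s3.png",cv2.resize(p[200:380,230:400],None,fx=3.3,fy=3.3,interpolation=3))
E
```

```text
time_s: 6.2
ee_pos: [538.0, 218.2, 60.4]
ee_rot: [180.0, -0.1, 21.1]
force: [-2.8, -0.8, 1.2]
gripper_width: 0.5
t 6.2 local [-20.3  -0.9  60.4] rot [ 1.80e+02 -1.00e-01  2.11e+01] F [-2.9  0.2  1.2] w 0.5
tool shift mm [20.3 -1.1  3.4] roll -0.4
```

View pics/s3.png

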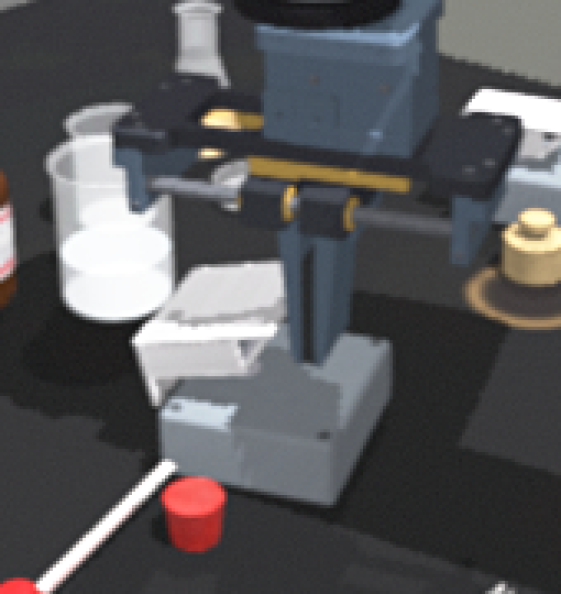

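```bash
python3 -m pendant '[{"xyz":[0.003,0,0],"roll":0,"jaw":1},{"xyz":[0.006,0,0.001],"roll":0,"jaw":1},{"xyz":[0.009,0,0.002],"roll":0,"jaw":1},{"xyz":[0.012,0,0.003],"roll":0,"jaw":1},{"xyz":[0.015,0,0.004],"roll":0,"jaw":1},{"xyz":[0.018,0,0.004],"roll":0,"jaw":1},{"xyz":[0.021,0,0.004],"roll":0,"jaw":1},{"xyz":[0.021,0,0.004],"roll":0,"jaw":1}]'; python3 go.py 7 0 56
```

```text
time_s: 7.25
ee_pos: [557.0, 225.6, 55.9]
ee_rot: [180.0, 0.0, 21.1]
force: [-3.0, -1.0, 1.1]
gripper_width: 0.6
t 7.25 local [ 0.1 -1.1 55.9] rot [180.    0.   21.1] F [-3.1  0.2  1.1] w 0.6
tool shift mm [ 6.9 -1.1 -0.1] roll -0.4
```

Moving freely. I continue in small steps until the toggle stop shows as a force rise.

```bash
python3 -m pendant '[{"xyz":[0.002,0,0],"roll":0,"jaw":1},{"xyz":[0.003,0,0],"roll":0,"jaw":1},{"xyz":[0.004,0,0],"roll":0,"jaw":1},{"xyz":[0.005,0,0],"roll":0,"jaw":1},{"xyz":[0.006,0,0],"roll":0,"jaw":1},{"xyz":[0.007,0,0],"roll":0,"jaw":1},{"xyz":[0.008,0,0],"roll":0,"jaw":1},{"xyz":[0.008,0,0],"roll":0,"jaw":1}]'; python3 go.py 10 0 56
python3 - <<'E'
from h import *
p,d=env.grab_frame("scene");np.save("s4.npy",d);cv2.imwrite("pics/s4.png",cv2.resize(p[200:380,230:400],None,fx=3.3,fy=3.3,interpolation=3))
E
```

```text
time_s: 8.25
ee_pos: [564.9, 228.6, 56.3]
ee_rot: [180.0, -0.1, 21.1]
force: [-1.5, -1.1, 2.0]
gripper_width: 0.6
t 8.25 local [ 8.6 -1.1 56.3] rot [ 1.80e+02 -1.00e-01  2.11e+01] F [-1.8 -0.5  2. ] w 0.6
tool shift mm [ 1.4 -1.1  0.3] roll -0.4
```

View pics/s4.png

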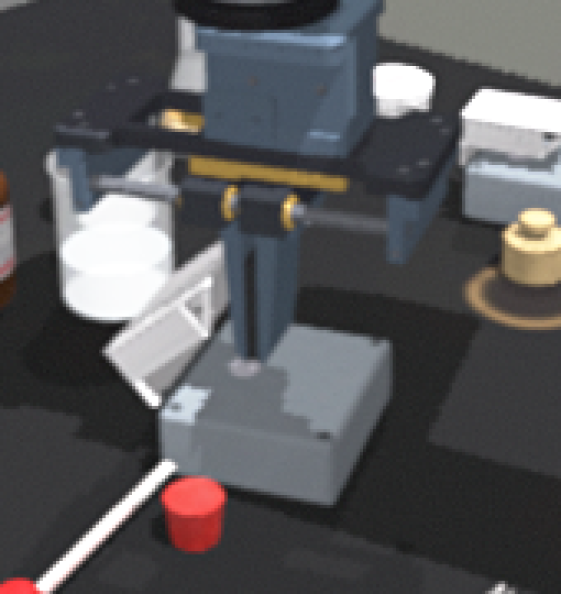

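The guard is well up, at roughly 40–45°. The fingertip is just above the toggle's boss (245,367), and there is no stop force yet, so I push on.

```bash
python3 -m pendant '[{"xyz":[0.001,0,0],"roll":0,"jaw":1},{"xyz":[0.002,0,0],"roll":0,"jaw":1},{"xyz":[0.003,0,0],"roll":0,"jaw":1},{"xyz":[0.004,0,0],"roll":0,"jaw":1},{"xyz":[0.005,0,0],"roll":0,"jaw":1},{"xyz":[0.005,0,0],"roll":0,"jaw":1},{"xyz":[0.005,0,0],"roll":0,"jaw":1},{"xyz":[0.005,0,0],"roll":0,"jaw":1}]'; python3 go.py 10 0 56
```

```text
time_s: 9.3
ee_pos: [569.2, 230.3, 55.9]
ee_rot: [180.0, -0.0, 21.1]
force: [-0.5, -0.1, -0.3]
gripper_width: -0.1
t 9.3 local [13.2 -1.1 55.9] rot [180.   -0.   21.1] F [-0.5  0.1 -0.3] w -0.1
tool shift mm [-3.2 -1.1 -0.1] roll -0.4
```

```bash
python3 -m pendant '[{"xyz":[0.001,0,0],"roll":0,"jaw":1},{"xyz":[0.002,0,0],"roll":0,"jaw":1},{"xyz":[0.003,0,0],"roll":0,"jaw":1},{"xyz":[0.004,0,0],"roll":0,"jaw":1},{"xyz":[0.005,0,0],"roll":0,"jaw":1},{"xyz":[0.005,0,0],"roll":0,"jaw":1},{"xyz":[0.005,0,0],"roll":0,"jaw":1},{"xyz":[0.005,0,0],"roll":0,"jaw":1}]'; python3 go.py 10 0 56
python3 - <<'E'
from h import *
p,d=env.grab_frame("scene");np.save("s5.npy",d);a=cv2.resize(p[230:340,260:350],None,fx=5.4,fy=5.4,interpolation=3)
cv2.imwrite("pics/s5.png",a)
E
```

```text
time_s: 10.3
ee_pos: [570.1, 230.7, 55.4]
ee_rot: [180.0, 0.5, 21.1]
force: [-9.5, -3.4, 3.7]
gripper_width: 0.2
t 10.3 local [14.2 -1.1 55.4] rot [180.    0.5  21.1] F [-10.1   0.3   3.7] w 0.2
tool shift mm [-4.2 -1.1 -0.6] roll -0.4
```

View pics/s5.png

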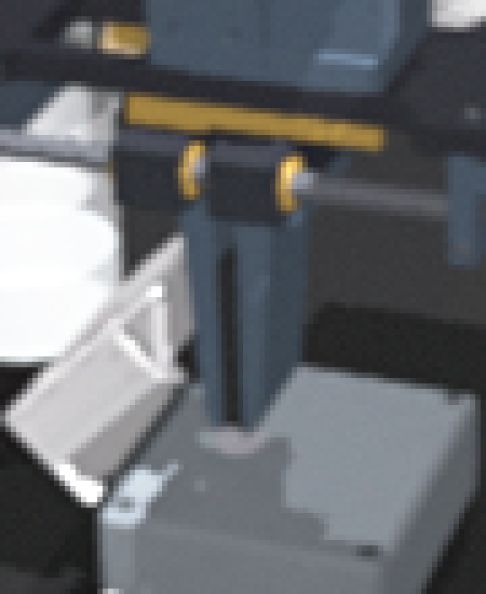

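The force rose to 10 N with only 1 mm of travel for 5 mm commanded, while the guard is still short of its own stop, so the toggle is at its end stop. I draw back out.

```bash
python3 -m pendant '[{"xyz":[-0.008,0,0],"roll":0,"jaw":1},{"xyz":[-0.018,0,0],"roll":0,"jaw":1},{"xyz":[-0.028,0,0],"roll":0,"jaw":1},{"xyz":[-0.038,0,0],"roll":0,"jaw":1},{"xyz":[-0.05,0,0],"roll":0,"jaw":1},{"xyz":[-0.065,0,0],"roll":0,"jaw":1},{"xyz":[-0.08,0,0],"roll":0,"jaw":1},{"xyz":[-0.095,0,0],"roll":0,"jaw":1}]'; python3 go.py
python3 -m pendant '[{"xyz":[-0.02,0,-0.01],"roll":0,"jaw":1},{"xyz":[-0.04,0,-0.03],"roll":0,"jaw":1},{"xyz":[-0.06,0,-0.06],"roll":0,"jaw":1},{"xyz":[-0.08,0,-0.09],"roll":0,"jaw":1},{"xyz":[-0.1,0,-0.12],"roll":0,"jaw":1},{"xyz":[-0.12,0,-0.14],"roll":0,"jaw":1},{"xyz":[-0.12,0,-0.14],"roll":0,"jaw":1},{"xyz":[-0.12,0,-0.14],"roll":0,"jaw":1}]'
python3 - <<'E'
from h import *
p,d=env.grab_frame("scene");np.save("s6.npy",d);cv2.imwrite("pics/s6.png",cv2.resize(p[270:360,265:360],None,fx=6,fy=6,interpolation=3))
q,dt=env.grab_frame("top")
for n,dd,d0 in(("scene",d,np.load("scene0.npy")),("top",dt,np.load("top0.npy"))):
    P=cloud(n,dd);P0=cloud(n,d0)
    for lab,X in(("before",P0),("now",P)):
        m=(abs(X[...,0]-570)<60)&(abs(X[...,1]-231)<60)&(X[...,2]>64)&(X[...,2]<80);print(n,lab,m.sum(),np.median(X[m],axis=0).round(1))
print("top pixel change",[(c,int((cv2.absdiff(q,cv2.imread("pics/top0.png")).max(2)[c[2]:c[3],c[0]:c[1]]>40).sum())) for c in((240,262,275,305),(180,258,280,298),(355,420,245,302),(285,435,170,240))])
E
```

```text
time_s: 11.35
ee_pos: [484.1, 197.5, 56.0]
ee_rot: [180.0, -0.0, 21.1]
force: [-0.0, 0.1, 0.1]
gripper_width: 0.6
t 11.35 local [-78.   -0.5  56. ] rot [180.   -0.   21.1] F [0.  0.1 0.1] w 0.6
time_s: 12.35
ee_pos: [373.2, 154.7, 195.3]
ee_rot: [180.0, 0.0, 21.1]
force: [0.1, 1.1, -0.2]
gripper_width: 0.6
scene before 1244 [568.7 240.   72. ]
scene now 1246 [568.5 239.6  71.9]
top before 906 [569.4 230.9  70.5]
top now 908 [569.1 230.7  70.7]
top pixel change [((240, 262, 275, 305), 0), ((180, 258, 280, 298), 0), ((355, 420, 245, 302), 0), ((285, 435, 170, 240), 0)]
```

View pics/s6.png

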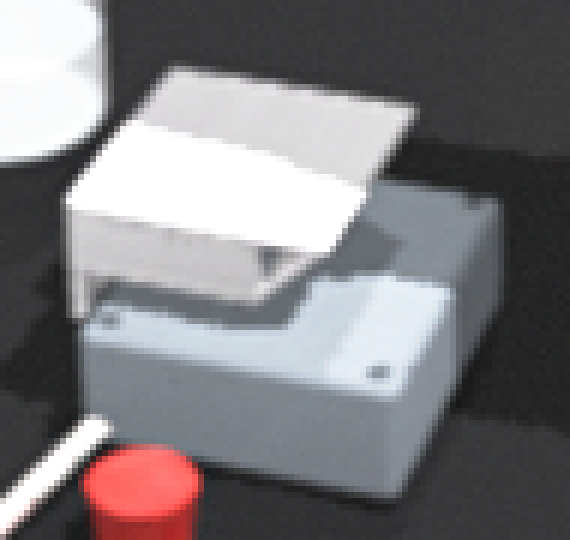

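The guard is shut again and the loose things are unmoved (no pixel changes). The toggle is hidden, so before handing in I check the stored depth for the fingertip's profile, to see whether the stop position fits "toggle fully on".

```bash
python3 - <<'E'
from h import *
from scipy.spatial.transform import Rotation as Ro
B=Ro.from_euler('z',21.3,degrees=True)
for f,t in(("s1",[483.3,195.1,148.7]),("s5",[570.1,230.7,55.4])):
    P=cloud("scene",np.load(f+".npy")).reshape(-1,3)
    L=B.inv().apply(np.nan_to_num(P)-t);print(f)
    for z in range(0,80,8):
        m=(abs(L[:,2]-z)<4)&(abs(L[:,0])<25)&(abs(L[:,1])<25);Q=L[m]
        if len(Q):print(z,m.sum(),"x",np.percentile(Q[:,0],[1,50,99]).round(1),"y",np.percentile(Q[:,1],[5,95]).round(1))
# guard plane in s5, local
O=np.array([556.5,226.5,0]);L=Ro.from_euler('z',21.5,degrees=True).inv().apply(np.nan_to_num(cloud("scene",np.load("s5.npy")).reshape(-1,3))-O)
m=(L[:,1]>32)&(L[:,1]<44)&(L[:,2]>43)&(abs(L[:,0]-50)<60)
for x in range(0,110,8):
    q=L[m&(abs(L[:,0]-x)<4)]
    if len(q):print(x,len(q),q[:,2].min().round(),q[:,2].max().round())
E
```

```text
s1
0 24 x [-6.6  0.6  8.3] y [16.3 19.5]
8 76 x [-9.1 -0.9 10.5] y [-4.5 20. ]
16 87 x [-9.8 -2.  10.7] y [-6.8 20.1]
24 90 x [-10.4  -3.1  10.8] y [-7.6 20.1]
32 97 x [-11.1  -2.6  12.1] y [-4.6 20.3]
40 112 x [-11.7  -2.3  12.8] y [-6.8 20.2]
48 104 x [-12.4  -2.   12.7] y [-2.2 20.5]
56 132 x [-13.2   0.6  14.3] y [-5.2 19.8]
64 114 x [-13.8   4.2  14.5] y [-0.6 20.3]
72 85 x [-24.    4.2  20.8] y [11.8 22.9]
s5
0 16 x [-5.7  0.7  7.5] y [15.2 19.2]
8 70 x [-9.  -3.6  9.4] y [-8.5 19.8]
16 73 x [-9.7 -5.2 10.8] y [-8.4 19.7]
24 82 x [-10.4  -5.2  10.5] y [-10.1  20.9]
32 98 x [-11.6  -1.8  15.3] y [-9.9 21. ]
40 100 x [-11.8  -1.9  15.6] y [-7.9 20.9]
48 119 x [-12.3  -0.3  23.7] y [-5.9 21. ]
56 112 x [-12.8  -0.3  17.7] y [-4.4 19.7]
64 82 x [-13.3   4.4  14.1] y [ 5.9 20.5]
72 39 x [-23.8  -3.1  15.3] y [15.  22.4]
0 295 138.0 353.0
8 508 138.0 349.0
16 467 138.0 346.0
24 448 138.0 345.0
32 388 78.0 345.0
40 179 67.0 325.0
48 108 60.0 316.0
56 93 51.0 152.0
64 100 43.0 153.0
72 62 46.0 151.0
80 58 57.0 177.0
88 96 134.0 177.0
96 100 135.0 177.0
104 25 157.0 176.0
```

The finger tapers to about ±8 mm at the tip. At the stop the face was therefore at box x ≈ 22 mm, against 20.5 mm expected for the toggle fully over, which agrees within calibration. I hand in.

```bash
python3 -c "
from workcell import env
print(env.job_done())"
```

```text
the job is handed in; nothing more can be done
None
```

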